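Close the plaster mould with its cover

ROBOT

A 6-joint arm with a two-finger parallel gripper is mounted at the origin on a cart in front of the work surface, level with it; the furniture and walls round the work are solid. World frame = base frame: x ahead of the robot, y to its left, z up, the work surface at z = 0. Lengths are in m, angles in degrees, forces in N, time in s.
With the tool pointing down it reaches from about 0.4 to 0.825 m from the base axis. Payload 7 kg.
Tool frame: the origin (TCP) lies on the centre line of the jaws, within the pads' length; the fingertips stand 22 mm ahead of it and the grasp point (between the pads) lies 3 mm ahead of it; z points along the fingers, y is the line along which they close (so a half turn about z gives the same grasp; the last joint's range is limited). The gripper opens to 88 mm and grips with 3 to 60 N. Pads are 19 mm wide; open, the fingers measure 130 mm over their backs; the gripper's body (78 mm by 193 mm) begins 47 mm behind the grasp point.
Start: joints at [-49.67, 20.546, 0.682, 0, -70.136, -16.507], TCP at [0.273, -0.617, 0.249] pointing down, gripper open.
Joint ranges: [-176.03, 176.03], [-82.01, 121.73], [-58.28, 71.71], [-173.87, 95.51], [-174.79, -0.11], [-173.66, 173.66]. Speed limits (degrees/s): [136.94, 136.94, 172.46, 180, 180, 180].

INTERFACE

Orientations are given as [roll, pitch, yaw] about the fixed x, y, z axes, in that order (R = Rz(yaw) Ry(pitch) Rx(roll)).
In Python, from plant import get_state, cams, r gives the robot as it stands.
- The arm moves only by the tool apply_moves, never from a script. Its argument "targets" is a list of rows, each an object with "dp": the shift along the world's x, y, z in m, a list of three; "yaw": the turn about the world's z in degrees. In form: [{"dp": [x, y, z], "yaw": yaw}, ...]. A call has 1 to 20 rows; each row is the pose to reach, as a shift and turn from the pose commanded when the call began; what a row does not reach only later rows make up. A row lasts 1/12 s, in which the tool goes at most 41.7 mm and 7.16 degrees, less where a joint would pass 70% of its speed; a pose out of reach is approached as far as the arm can. A call with a gripper value outside its range is refused whole. "grip" is the gripper command: -1 is fully open, 1 is shut, values between are in proportion, set as the call begins (left out, the last holds). The fingers move at their own pace and stop on an object; "squeeze" is the grip in N (left out, the last holds). Time passes only in rows, so rows that repeat a pose let the fingers close. It gives the time, the measured TCP pose, the force, the opening and the grip force at its end, in the units of the state.
- get_state(): the state, without advancing time (a new reading comes with each control period).
- cams.capture(name): name is "side" or "top"; returns a dict with "image" (420x560x3 uint8, red, green, blue), "range_z" (420x560 float32, m along the optical axis (not along the pixel's ray), 0 where there is no reading), "fx", "fy", "cx", "cy" (pixels), "R" (3x3) and "t" (3): a world point X has camera coordinates R X + t. Camera axes: x right, y down, z forward; pixel columns grow to the right and rows downward; lengths in m; the calibration is good to about 2 mm. A picture is of the moment at which its call begins.
- r.close_job(): hands the job in; it is judged then, once.
The state is a dict: "time_s": time; "joints": joint angles; "qd": joint speeds; "joint_torque": joint torques, N m; "tcp_pos": TCP position; "eef_rot": TCP orientation; "contact_force": force on the tool from outside, world axes, zero at the start; "moment": the same for the moment, N m; "gripper_width": finger opening in m; "gripper_force": force on a finger pad.
Only numpy, scipy, OpenCV 4.12 (cv2) and the standard library are available. Lean on these libraries where they do the work, as an engineer would, in place of code of your own. Each camera call takes 0.05 s, during which the arm holds its last target. There are 200 camera calls.

TASK

Close the plaster mould with the cover that fits it: take the larger of the two plywood covers by its wooden grip bar, and lower it level and gently over the mould so that both steel pins come up through its two holes together and it lies flat and fully down on the plaster. Either way round will do; leave the smaller cover where it is.

Things in the scene. Friction and masses are not known exactly. Their poses are not given: they have to be found in the camera images.
- cover_grip (a point): Centre of the grip bar of the larger cover, 32 mm above the cover's underside. Loose plywood plate 190 x 120 mm (its x, y), 12 mm thick; on it, along x, a wooden bar 90 mm long, 20 mm wide, 40 mm high (this point is half-way up it). Two 24 mm holes through the plate on its x axis, 75 mm either side of this point. z up. 0.2 to 0.4 kg. Starts flat on the worktop.
- small_cover_grip (a point): Centre of the grip bar of the smaller cover, which does not fit and is left alone: loose plywood plate 130 x 100 x 12 mm with a bar 50 mm long, 20 mm wide, 40 mm high along its x axis and two 24 mm holes 45 mm either side of the middle. This point is 32 mm above its underside.
- mould: Lower half of a mould, fixed: white plaster block 200 x 130 mm (x, y) with a hollow, on a 224 x 154 mm board. Origin: centre of the underside, on the worktop; z up. Flat top 52 mm up. On it 2 steel pins, on the x axis 75 mm either side of the middle: 30 mm tall, 12 mm thick, tapering to 4 mm at the tip. Cover fully down: its bar's centre is 84 mm above this origin.

How it is judged:
By the outcome, as a careful person would: the job done as asked, in the order asked, and still so for the second after the job is handed in, with the robot touching nothing.
It also fails if it takes over 42 s, if anything falls off the work surface, if the arm or the gripper's body presses on something with over 40 N, if the wrist force passes 120 N, or if a joint passes its speed limit or range.

## Working session

There is one attempt and no reset: what is moved stays moved. The work goes in short steps, Python scripts to look and compute and a tool call to move; the robot and the scene stay as the last step left them, time stands still between calls to the robot, and variables do not carry over. Pictures are saved under pics/ and viewed, at most 10 in all, crops included, and the job is handed in when it is done.

Besides the shell and the picture viewer there is one more tool, called after "Emit:" as name(argument=value, ...) on one line, values as JSON. apply_moves: Moves the arm, as the interface text tells. Its arguments: {"type":"object","properties":{"targets":{"type":"array","items":{"type":"object","properties":{"dp":{"type":"array","items":{"type":"number"}},"yaw":{"type":"number"}}}},"grip":{"type":"number"},"squeeze":{"type":"number"}},"required":["targets"]}

```bash
mkdir -p pics && python3 - <<'E'
from plant import get_state,cams
import cv2,numpy as np
s=get_state();print(s)
for n in("top","side"):
    c=cams.capture(n);cv2.imwrite(f"pics/{n}0.png",c["image"][:,:,::-1]);np.savez(f"{n}0.npz",**c)
    print(n,c["fx"],c["cx"],c["cy"],(-c["R"].T@c["t"]).round(3),c["R"].round(2).tolist())
E
```

```text
{'time_s': 0.0, 'joints': array([-4.96714654e+01,  2.05912875e+01,  6.33986729e-01, -2.04683767e-02,
       -7.01358992e+01, -1.65081779e+01]), 'qd': array([ 0.07330877,  0.02717197,  0.09199744, -0.1295382 ,  0.01815106,
       -0.01625562]), 'joint_torque': array([-4.05343872e-04, -5.82710123e+01,  2.93040562e+01,  6.99718907e+00,
        6.58313889e-03, -1.79835492e-04]), 'tcp_pos': array([ 0.27242319, -0.6170889 ,  0.24762485]), 'eef_rot': array([ 1.79905174e+02, -8.03717320e-03, -1.56186607e+02]), 'contact_force': array([-0.07722779, -0.46710024, -0.33447281]), 'moment': array([-0.03435268,  0.02684314,  0.02145085]), 'gripper_force': 0.0, 'gripper_width': 0.0873911657465191}
top 390.258703524249 284.1093017660378 207.21545103875272 [0.361 0.055 0.958] [[-0.03, -1.0, 0.0], [-0.98, 0.03, -0.18], [0.18, -0.01, -0.98]]
side 519.0627829691964 277.24637418909435 218.16320906963608 [ 0.603 -1.007  0.526] [[1.0, 0.04, -0.02], [-0.0, -0.42, -0.91], [-0.04, 0.91, -0.42]]
```

View pics/top0.png

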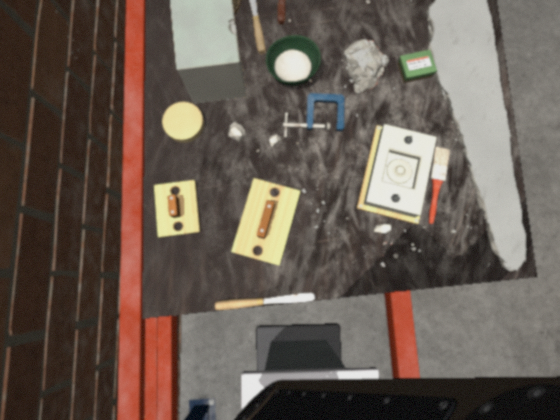

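View pics/side0.png

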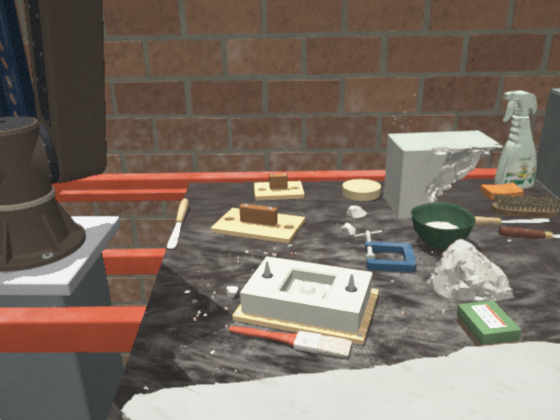

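The top view shows the large cover at about (266,221), with holes near (274,195) and (258,250). The mould's pins are near (408,140) and (396,198), and the small cover is at (176,208). In the side view the pin tips are near (267,263) and (351,275).

```bash
cat > h.py <<'E'
import cv2,numpy as np
def ray(c,p,z):
    R,t=c["R"],c["t"];C=-R.T@t
    p=np.atleast_2d(np.asarray(p,float))
    d=np.c_[(p[:,0]-c["cx"])/c["fx"],(p[:,1]-c["cy"])/c["fy"],np.ones(len(p))]@R
    return (C+d*((z-C[2])/d[:,2])[:,None])[:,:2]
def blob(m,seed=None):
    n,l,s,ce=cv2.connectedComponentsWithStats(m.astype(np.uint8))
    return n,l,s,ce
def holes(g,box,th):
    x0,y0,x1,y1=box
    n,l,s,ce=blob(g[y0:y1,x0:x1]<th)
    return [(ce[i]+[x0,y0],s[i,4]) for i in range(1,n) if 15<s[i,4]<250]
E
python3 - <<'E'
from h import *
for n in("top","side"):
    c=dict(np.load(n+"0.npz"));im=c["image"];hsv=cv2.cvtColor(im,cv2.COLOR_RGB2HSV);g=cv2.cvtColor(im,cv2.COLOR_RGB2GRAY)
    y=(hsv[...,0]>18)&(hsv[...,0]<38)&(hsv[...,1]>50)&(hsv[...,2]>120)
    N,l,s,ce=blob(y)
    for i in range(1,N):
        if s[i,4]>600:
            cs,_=cv2.findContours((l==i).astype(np.uint8),0,2);rc=cv2.minAreaRect(np.vstack(cs))
            b=ray(c,cv2.boxPoints(rc),.012);print(n,"yellow",s[i],b.mean(0).round(4),[np.linalg.norm(b[k]-b[k-1]).round(3) for k in (1,2)])
    if n=="top":
        for nm,bx,z in(("cover",(235,180,300,262),.006),("mould",(365,128,434,212),.067)):
            for p,a in holes(g,bx,90):print(nm,p.round(1),a,ray(c,p,z).round(4))
    w=(hsv[...,1]<50)&(hsv[...,2]>150)
    N,l,s,ce=blob(w)
    if n=="top":
        i=l[180,380] or l[150,400];cs,_=cv2.findContours((l==i).astype(np.uint8),0,2);rc=cv2.minAreaRect(max(cs,key=len));b=ray(c,cv2.boxPoints(rc),.052);print("plaster",s[i],b.mean(0).round(4),b.round(4).tolist())
    else:
        for bx in((258,255,276,280),(342,268,362,294)):
            for p,a in holes(g,bx,100):print("pin side",p.round(1),a,ray(c,p,.067).round(4))
    cv2.imwrite(f"pics/crop_{n}.png",cv2.resize(im[115:225,355:450] if n=="top" else im[240:340,230:390],None,fx=5 if n=="top" else 4.5,fy=5 if n=="top" else 4.5)[:,:,::-1])
E
```

```text
top yellow [ 162  101   41   40 1281] [0.7703 0.3035] [np.float64(0.104), np.float64(0.106)]
top yellow [357 125  63  99 935] [ 0.6147 -0.237 ] [np.float64(0.231), np.float64(0.163)]
top yellow [ 153  179   47   59 1910] [0.5424 0.3147] [np.float64(0.108), np.float64(0.138)]
top yellow [ 231  178   70   88 3518] [0.5044 0.0936] [np.float64(0.197), np.float64(0.13)]
cover [243.3 190. ] 191 [[0.5836 0.1486]]
cover [284.4 182.1] 82 [[0.601  0.0452]]
cover [274.5 191.9] 24 [[0.5766 0.0706]]
cover [236.1 222.3] 49 [[0.5026 0.1672]]
cover [256.6 250.1] 36 [[0.4328 0.1177]]
cover [243.5 258.9] 103 [[0.4125 0.1498]]
mould [422.2 129.5] 16 [[ 0.7067 -0.2901]]
mould [430.9 130.4] 29 [[ 0.7039 -0.311 ]]
mould [368.5 142.4] 50 [[ 0.6778 -0.1583]]
mould [429.5 192.6] 110 [[ 0.5508 -0.2928]]
plaster [ 366  124   84   93 4869] [ 0.6097 -0.2547] [[0.5361, -0.1395], [0.7327, -0.2013], [0.6815, -0.3729], [0.4884, -0.3053]]
side yellow [ 211  207   94   36 1145] [0.5007 0.0862] [np.float64(0.165), np.float64(0.241)]
side yellow [232 304 142  41 958] [ 0.6064 -0.2996] [np.float64(0.246), np.float64(0.11)]
pin side [260.7 256.7] 25 [[ 0.531  -0.1741]]
```

View pics/crop_top.png

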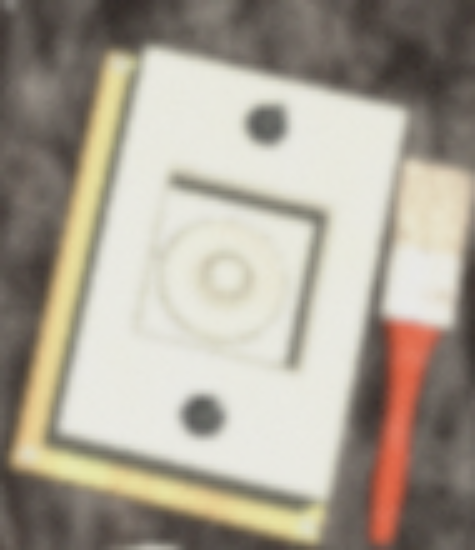

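View pics/crop_side.png

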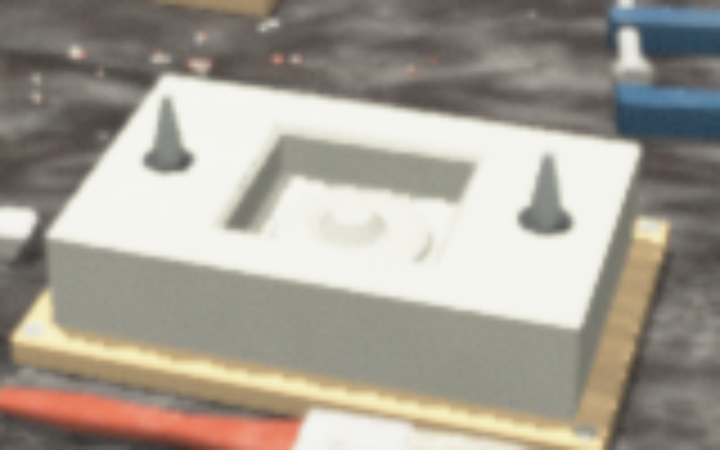

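The pin bases show in the top crop at image (408.4,140) and (395.6,198). In the side crop the tips are at (267,262) and (351.5,274), and the bases at (267.5,275) and (351,289). Next I'll get subpixel positions.

```bash
cat >> h.py <<'E'
def dark(c,p,r=9):
    g=cv2.cvtColor(c["image"],cv2.COLOR_RGB2GRAY).astype(float);x,y=map(int,np.round(p))
    w=g[y-r:y+r+1,x-r:x+r+1];bg=np.percentile(w,70);k=np.clip(bg*.85-w,0,None);m=k>0.3*k.max()
    n,l,s,ce=cv2.connectedComponentsWithStats(m.astype(np.uint8),connectivity=4)
    q=l[r-2:r+3,r-2:r+3];i=np.bincount(q[q>0]).argmax();k=k*(l==i)
    yy,xx=np.mgrid[-r:r+1,-r:r+1];return np.array([x+(k*xx).sum()/k.sum(),y+(k*yy).sum()/k.sum()]),s[i,4]
def pair(n,a,b):
    v=a-b;print(n,"mid",((a+b)/2).round(4),"dist",np.linalg.norm(v).round(4),"ang",np.degrees(np.arctan2(v[1],v[0])).round(2))
E
python3 - <<'E'
from h import *
c=dict(np.load("top0.npz"));s=dict(np.load("side0.npz"))
a,n1=dark(c,(274.5,195));b,n2=dark(c,(257.5,250));print(a,b,n1,n2);pair("cover top",ray(c,a,.008)[0],ray(c,b,.008)[0])
a,n1=dark(s,(230,219),7);b,n2=dark(s,(287,227),7);print(a,b,n1,n2);pair("cover side",ray(s,a,.010)[0],ray(s,b,.010)[0])
a,n1=dark(c,(408.4,140));b,n2=dark(c,(395.6,198));print(a,b,n1,n2);pair("pins top",ray(c,a,.054)[0],ray(c,b,.054)[0])
pair("pins side tips",*ray(s,[(351.5,273.5),(266.8,261.3)],.082))
pair("pins side base",*ray(s,[(350.8,288.5),(267.3,275)],.052))
# bar
hsv=cv2.cvtColor(c["image"],cv2.COLOR_RGB2HSV);m=(hsv[...,0]<15)&(hsv[...,1]>120)&(hsv[...,2]>50);m[:, :235]=0;m[:,300:]=0;m[:190]=0;m[255:]=0
p=np.argwhere(m)[:,::-1].astype(np.float32);r=cv2.minAreaRect(p);q=ray(c,cv2.boxPoints(r),.045);print("bar",len(p),q.mean(0).round(4),q.round(3).tolist())
E
```

```text
[274.27187434 191.87954498] [256.96846956 250.15861902] 66 73
cover top mid [0.5044 0.094 ] dist 0.1506 ang -17.57
[228.93243243 218.51455301] [288.51158906 226.79264982] 16 23
cover side mid [0.5045 0.0951] dist 0.151 ang 162.23
[407.78333163 139.35911778] [394.97276911 197.69230039] 52 54
pins top mid [ 0.6155 -0.2362] dist 0.1503 ang -16.6
pins side tips mid [ 0.6167 -0.2381] dist 0.1487 ang -15.75
pins side base mid [ 0.6167 -0.2355] dist 0.1498 ang -16.7
bar 208 [0.5037 0.0919] [[0.466, 0.113], [0.547, 0.087], [0.542, 0.071], [0.46, 0.097]]
```

Emit:
apply_moves(targets=[{"dp": [0.012, 0.036, 0], "yaw": -2}, {"dp": [0.024, 0.072, 0], "yaw": -4}, {"dp": [0.036, 0.11, 0], "yaw": -7}, {"dp": [0.048, 0.147, 0], "yaw": -9}, {"dp": [0.06, 0.184, 0], "yaw": -11}, {"dp": [0.072, 0.222, 0], "yaw": -13}, {"dp": [0.084, 0.26, 0], "yaw": -15}, {"dp": [0.096, 0.297, 0], "yaw": -17}, {"dp": [0.108, 0.334, 0], "yaw": -19}, {"dp": [0.12, 0.37, 0], "yaw": -22}, {"dp": [0.133, 0.408, 0], "yaw": -24}, {"dp": [0.145, 0.446, -0.01], "yaw": -26}, {"dp": [0.157, 0.483, -0.02], "yaw": -28}, {"dp": [0.17, 0.52, -0.03], "yaw": -31}, {"dp": [0.182, 0.558, -0.05], "yaw": -33}, {"dp": [0.194, 0.595, -0.07], "yaw": -36}, {"dp": [0.206, 0.632, -0.08], "yaw": -38}, {"dp": [0.218, 0.67, -0.09], "yaw": -40}, {"dp": [0.231, 0.711, -0.1], "yaw": -41.4}, {"dp": [0.231, 0.711, -0.1], "yaw": -41.4}])

```text
time_s: 1.77
tcp_pos: [0.5049, 0.0981, 0.1468]
eef_rot: [-180.0, -0.0, 162.5]
contact_force: [-0.1, -0.0, -0.2]
gripper_width: 0.088
gripper_force: 0.0
```

Emit:
apply_moves(targets=[{"dp": [0, 0, 0], "yaw": 0}, {"dp": [0, 0, 0], "yaw": 0}, {"dp": [0, 0, 0], "yaw": 0}])

```text
time_s: 2.02
tcp_pos: [0.5032, 0.0928, 0.1486]
eef_rot: [-180.0, -0.0, 162.4]
contact_force: [-0.1, -1.0, -0.2]
gripper_width: 0.0873
gripper_force: 0.0
```

```bash
python3 - <<'E'
from plant import get_state,cams
import cv2
c=cams.capture("side");cv2.imwrite("pics/s1.png",cv2.resize(c["image"][100:260,160:360],None,fx=3.5,fy=3.5)[:,:,::-1])
print(get_state()["tcp_pos"],get_state()["joints"].round(1))
E
```

```text
[0.50327144 0.09256072 0.14879783] [  32.4   10.5  -27.6   -0.   -52.  -140.1]
```

View pics/s1.png

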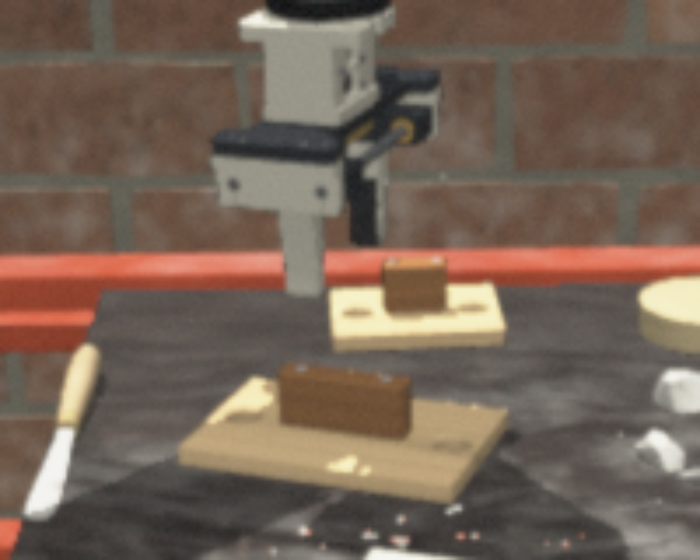

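The crop shows the jaws straddling the grip bar (bar centre about (345,400)), lined up across its width. I'll descend and grip.

Emit:
apply_moves(targets=[{"dp": [0, 0, -0.02], "yaw": 0}, {"dp": [0, 0, -0.04], "yaw": 0}, {"dp": [0, 0, -0.06], "yaw": 0}, {"dp": [0, 0, -0.075], "yaw": 0}, {"dp": [0, 0, -0.09], "yaw": 0}, {"dp": [0, 0, -0.1], "yaw": 0}, {"dp": [0, 0, -0.106], "yaw": 0}, {"dp": [0, 0, -0.11], "yaw": 0}, {"dp": [0, 0, -0.11], "yaw": 0}, {"dp": [0, 0, -0.11], "yaw": 0}])

```text
time_s: 2.9
tcp_pos: [0.5039, 0.0935, 0.0391]
eef_rot: [180.0, 0.0, 162.4]
contact_force: [0.2, -0.4, -0.3]
gripper_width: 0.0878
gripper_force: 0.0
```

Emit:
apply_moves(targets=[{"dp": [0, 0, 0], "yaw": 0}, {"dp": [0, 0, 0], "yaw": 0}, {"dp": [0, 0, 0], "yaw": 0}, {"dp": [0, 0, 0], "yaw": 0}, {"dp": [0, 0, 0], "yaw": 0}, {"dp": [0, 0, 0], "yaw": 0}, {"dp": [0, 0, 0], "yaw": 0}, {"dp": [0, 0, 0], "yaw": 0}, {"dp": [0, 0, 0], "yaw": 0}, {"dp": [0, 0, 0], "yaw": 0}], grip=1, squeeze=40)

```text
time_s: 3.73
tcp_pos: [0.5036, 0.0935, 0.0385]
eef_rot: [-180.0, -0.0, 162.4]
contact_force: [-0.8, 0.3, -0.0]
gripper_width: 0.0264
gripper_force: 0.0
```

Emit:
apply_moves(targets=[{"dp": [0, 0, 0], "yaw": 0}, {"dp": [0, 0, 0], "yaw": 0}, {"dp": [0, 0, 0], "yaw": 0}, {"dp": [0, 0, 0], "yaw": 0}])

```text
time_s: 4.07
tcp_pos: [0.5035, 0.0935, 0.0385]
eef_rot: [-180.0, -0.0, 162.4]
contact_force: [-0.1, 0.0, -0.7]
gripper_width: 0.0199
gripper_force: 40.0
```

Emit:
apply_moves(targets=[{"dp": [0, 0, 0.005], "yaw": 0}, {"dp": [0, 0, 0.015], "yaw": 0}, {"dp": [0, 0, 0.03], "yaw": 0}, {"dp": [0, 0, 0.05], "yaw": 0}, {"dp": [0, 0, 0.07], "yaw": 0}, {"dp": [0, 0, 0.09], "yaw": 0}, {"dp": [0, 0, 0.105], "yaw": 0}, {"dp": [0, 0, 0.115], "yaw": 0}, {"dp": [0, 0, 0.12], "yaw": 0}, {"dp": [0, 0, 0.12], "yaw": 0}])

```text
time_s: 4.9
tcp_pos: [0.5039, 0.0937, 0.1597]
eef_rot: [179.9, 0.1, 162.4]
contact_force: [0.5, -0.1, -3.1]
gripper_width: 0.0198
gripper_force: 40.0
```

Emit:
apply_moves(targets=[{"dp": [0.003, -0.008, 0], "yaw": 0}, {"dp": [0.008, -0.024, 0], "yaw": 0}, {"dp": [0.016, -0.048, 0], "yaw": 0}, {"dp": [0.026, -0.076, 0], "yaw": 0.2}, {"dp": [0.036, -0.106, 0], "yaw": 0.3}, {"dp": [0.046, -0.136, 0], "yaw": 0.4}, {"dp": [0.056, -0.166, 0], "yaw": 0.5}, {"dp": [0.066, -0.196, 0], "yaw": 0.6}, {"dp": [0.076, -0.226, 0], "yaw": 0.7}, {"dp": [0.086, -0.254, 0], "yaw": 0.8}, {"dp": [0.095, -0.28, 0], "yaw": 0.9}, {"dp": [0.102, -0.302, 0], "yaw": 1}, {"dp": [0.108, -0.318, 0], "yaw": 1}, {"dp": [0.111, -0.327, 0], "yaw": 1}, {"dp": [0.112, -0.33, 0], "yaw": 1}, {"dp": [0.112, -0.33, 0], "yaw": 1}, {"dp": [0.112, -0.33, 0], "yaw": 1}, {"dp": [0.112, -0.33, 0], "yaw": 1}])

```text
time_s: 6.4
tcp_pos: [0.6153, -0.2355, 0.1584]
eef_rot: [180.0, -0.0, 163.5]
contact_force: [-0.6, 0.6, -3.2]
gripper_width: 0.0203
gripper_force: 40.0
```

```bash
python3 - <<'E'
from plant import get_state,cams
import cv2,numpy as np
ims=[]
for n in("top","side"):
    c=cams.capture(n);np.savez(n+"2.npz",**c)
    im=c["image"][100:250,340:490] if n=="top" else c["image"][150:350,200:400]
    ims.append(cv2.resize(im,(400,400),interpolation=2))
cv2.imwrite("pics/b2.png",np.hstack(ims)[:,:,::-1]);s=get_state();print(s["tcp_pos"],s["eef_rot"],s["moment"])
E
```

```text
[ 0.61555086 -0.23555297  0.15879646] [1.79991209e+02 1.16246045e-02 1.63487039e+02] [-0.0215182  -0.0274268   0.01487915]
```

View pics/b2.png

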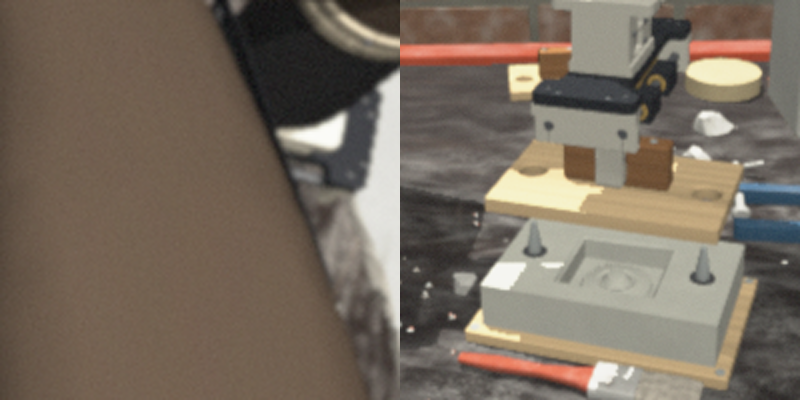

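The top view is blocked by the arm. The side view shows the cover level above the mould, with its holes at side px of about (267,235.5) and (353.5,247.5). The pin tips are at about (267,262) and (351.5,274).

```bash
python3 - <<'E'
from h import *
s=dict(np.load("side2.npz"))
pts=[(353.5,247.5),(267,235.5)]
pair("eye",*ray(s,pts,.132))
d=[dark(s,p,9) for p in pts];print(d);pair("dark",*ray(s,[x[0] for x in d],.130))
# earlier hole on table seen same way
s0=dict(np.load("side0.npz"))
d=[dark(s0,p,7) for p in [(287,227),(230,219)]];pair("start dark",*ray(s0,[x[0] for x in d],.010))
cv2.imwrite("pics/c2.png",cv2.resize(s["image"][215:300,235:385],None,fx=5,fy=5,interpolation=2)[:,:,::-1])
E
```

```text
eye mid [ 0.618  -0.2392] dist 0.1488 ang -16.88
[(array([358.33967156, 247.55488332]), np.int32(17)), (array([266.1814578 , 231.93680373]), np.int32(185))]
dark mid [ 0.6209 -0.2284] dist 0.1636 ang -20.56
start dark mid [0.5045 0.0951] dist 0.151 ang -17.77
```

View pics/c2.png

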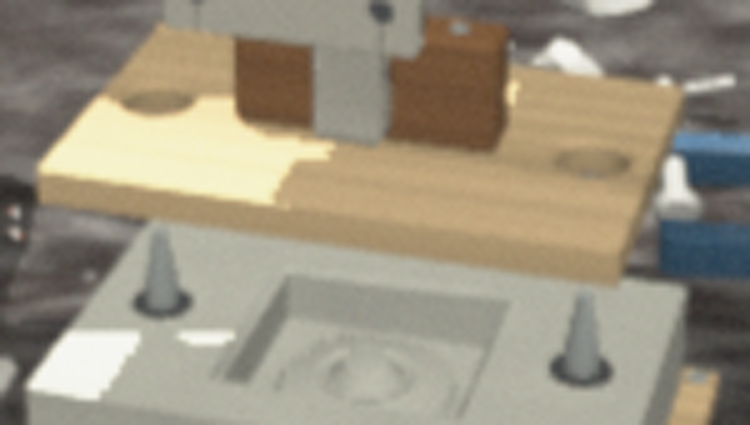

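Here the hole centres are at about (266,235) and (353,247.2) px, the pin tips at (266.5,260.2) and (351.3,272.6), and the pin bases at (267,275) and (350.8,288.4).

```bash
python3 - <<'E'
from h import *
s=dict(np.load("side2.npz"))
for n,p,z in(("holes",[(353,247.2),(266,235)],.1315),("tips",[(351.2,272.6),(266.4,260.3)],.082),("base",[(350.8,288.4),(267,275)],.052)):
    pair(n,*ray(s,p,z)); print(ray(s,p,z).round(4).tolist())
E
```

```text
holes mid [ 0.6168 -0.2367] dist 0.1504 ang -17.08
[[0.6886, -0.2588], [0.5449, -0.2146]]
tips mid [ 0.6161 -0.2349] dist 0.1495 ang -15.91
[[0.688, -0.2554], [0.5442, -0.2144]]
base mid [ 0.6164 -0.2353] dist 0.1502 ang -16.52
[[0.6884, -0.2567], [0.5444, -0.214]]
```

Aligned within 2 mm. I'll make a small trim and lower it.

Emit:
apply_moves(targets=[{"dp": [-0.0005, 0.001, -0.005], "yaw": 0.5}, {"dp": [-0.0005, 0.001, -0.012], "yaw": 0.5}, {"dp": [-0.0005, 0.001, -0.02], "yaw": 0.5}, {"dp": [-0.0005, 0.001, -0.026], "yaw": 0.5}, {"dp": [-0.0005, 0.001, -0.03], "yaw": 0.5}, {"dp": [-0.0005, 0.001, -0.034], "yaw": 0.5}, {"dp": [-0.0005, 0.001, -0.038], "yaw": 0.5}, {"dp": [-0.0005, 0.001, -0.042], "yaw": 0.5}, {"dp": [-0.0005, 0.001, -0.046], "yaw": 0.5}, {"dp": [-0.0005, 0.001, -0.048], "yaw": 0.5}, {"dp": [-0.0005, 0.001, -0.05], "yaw": 0.5}, {"dp": [-0.0005, 0.001, -0.05], "yaw": 0.5}, {"dp": [-0.0005, 0.001, -0.05], "yaw": 0.5}])

```text
time_s: 7.58
tcp_pos: [0.6152, -0.2355, 0.1086]
eef_rot: [-180.0, 0.0, 163.9]
contact_force: [0.1, 0.6, -3.3]
gripper_width: 0.0198
gripper_force: 40.0
```

```bash
python3 - <<'E'
from plant import get_state,cams
import cv2
c=cams.capture("side");cv2.imwrite("pics/c3.png",cv2.resize(c["image"][215:320,225:385],None,fx=5,fy=5,interpolation=2)[:,:,::-1])
s=get_state();print(s["tcp_pos"],s["contact_force"],s["moment"])
E
```

```text
[ 0.61525996 -0.23552527  0.10876702] [ 0.31282862  1.02066122 -3.3869306 ] [-0.05537144  0.02409067  0.01642901]
```

View pics/c3.png

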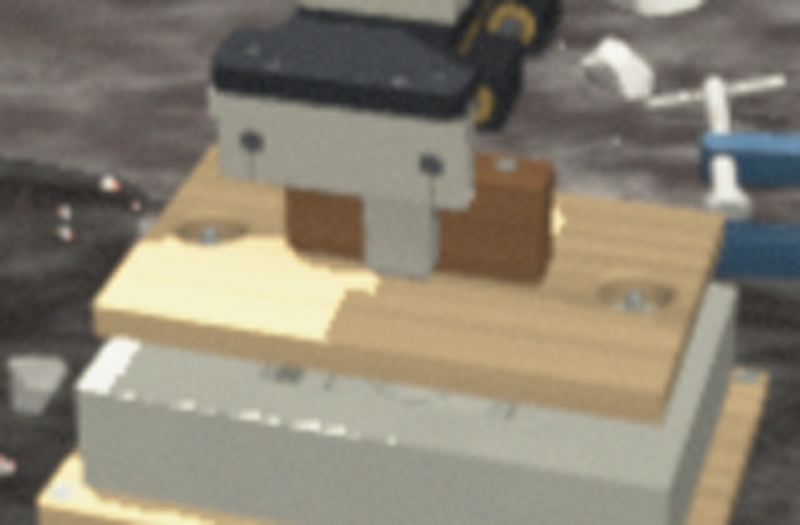

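Both pin tips show centred in the holes, at crop (210,233) and (633,300). About 18 mm remains.

Emit:
apply_moves(targets=[{"dp": [0, 0, -0.002], "yaw": 0}, {"dp": [0, 0, -0.004], "yaw": 0}, {"dp": [0, 0, -0.006], "yaw": 0}, {"dp": [0, 0, -0.008], "yaw": 0}, {"dp": [0, 0, -0.01], "yaw": 0}, {"dp": [0, 0, -0.012], "yaw": 0}, {"dp": [0, 0, -0.014], "yaw": 0}, {"dp": [0, 0, -0.0155], "yaw": 0}, {"dp": [0, 0, -0.0165], "yaw": 0}, {"dp": [0, 0, -0.017], "yaw": 0}, {"dp": [0, 0, -0.017], "yaw": 0}, {"dp": [0, 0, -0.017], "yaw": 0}])

```text
time_s: 8.63
tcp_pos: [0.6152, -0.2355, 0.0916]
eef_rot: [180.0, 0.0, 163.9]
contact_force: [-0.3, 0.1, -5.0]
gripper_width: 0.02
gripper_force: 40.0
```

Emit:
apply_moves(targets=[{"dp": [0, 0, -0.0004], "yaw": 0}, {"dp": [0, 0, -0.0008], "yaw": 0}, {"dp": [0, 0, -0.001], "yaw": 0}, {"dp": [0, 0, -0.001], "yaw": 0}, {"dp": [0, 0, -0.001], "yaw": 0}])

```text
time_s: 9.05
tcp_pos: [0.6151, -0.2355, 0.0906]
eef_rot: [-180.0, 0.0, 163.9]
contact_force: [-0.5, -0.9, -3.2]
gripper_width: 0.0197
gripper_force: 40.0
```

Still hanging (−3 N), so I'll lower further until contact.

Emit:
apply_moves(targets=[{"dp": [0, 0, -0.0003], "yaw": 0}, {"dp": [0, 0, -0.0006], "yaw": 0}, {"dp": [0, 0, -0.0006], "yaw": 0}, {"dp": [0, 0, -0.0006], "yaw": 0}])

```text
time_s: 9.38
tcp_pos: [0.6151, -0.2355, 0.0906]
eef_rot: [-180.0, 0.0, 163.9]
contact_force: [-3.5, 1.3, 4.9]
gripper_width: 0.0196
gripper_force: 40.0
```

Seated, with a light contact. Release, wait, then retreat straight up.

Emit:
apply_moves(targets=[{"dp": [0, 0, 0], "yaw": 0}, {"dp": [0, 0, 0], "yaw": 0}, {"dp": [0, 0, 0], "yaw": 0}, {"dp": [0, 0, 0], "yaw": 0}, {"dp": [0, 0, 0], "yaw": 0}, {"dp": [0, 0, 0], "yaw": 0}, {"dp": [0, 0, 0], "yaw": 0}, {"dp": [0, 0, 0], "yaw": 0}, {"dp": [0, 0, 0], "yaw": 0}, {"dp": [0, 0, 0], "yaw": 0}, {"dp": [0, 0, 0], "yaw": 0}, {"dp": [0, 0, 0], "yaw": 0}], grip=-1)

```text
time_s: 10.38
tcp_pos: [0.6151, -0.2355, 0.09]
eef_rot: [-180.0, 0.0, 163.9]
contact_force: [-0.8, -1.1, -0.9]
gripper_width: 0.0868
gripper_force: 0.0
```

Emit:
apply_moves(targets=[{"dp": [0, 0, 0.005], "yaw": 0}, {"dp": [0, 0, 0.015], "yaw": 0}, {"dp": [0, 0, 0.03], "yaw": 0}, {"dp": [0, 0, 0.05], "yaw": 0}, {"dp": [0, 0, 0.07], "yaw": 0}, {"dp": [0, 0, 0.09], "yaw": 0}, {"dp": [0, 0, 0.11], "yaw": 0}, {"dp": [0, 0, 0.125], "yaw": 0}, {"dp": [0, 0, 0.13], "yaw": 0}, {"dp": [0, 0, 0.13], "yaw": 0}, {"dp": [0, 0, 0.13], "yaw": 0}])

```text
time_s: 11.3
tcp_pos: [0.6149, -0.2353, 0.2199]
eef_rot: [180.0, 0.0, 163.9]
contact_force: [-0.0, 0.4, -0.6]
gripper_width: 0.0878
gripper_force: 0.0
```

```bash
python3 - <<'E'
from plant import get_state,cams
import cv2
c=cams.capture("side");cv2.imwrite("pics/c4.png",cv2.resize(c["image"][215:335,225:385],None,fx=5,fy=5,interpolation=2)[:,:,::-1])
s=get_state();print(s["tcp_pos"],s["contact_force"],s["gripper_width"])
E
```

```text
[ 0.61456316 -0.2352809   0.21907531] [ 1.45484656 -0.10262694 -0.75869491] 0.08766396682266515
```

View pics/c4.png

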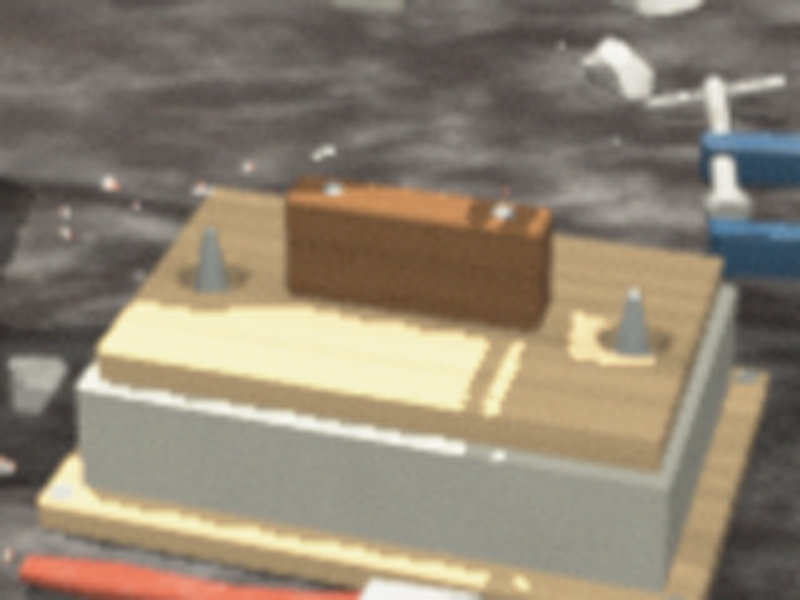

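The cover lies flat on the plaster, and both pins stand up through its holes at crop (210,260) and (632,320). The gripper is clear.

```bash
python3 -c "
from plant import r
print(r.close_job())"
```

```text
the job is handed in; nothing more can be done
None
```

The larger cover is down flat on the mould with both pins up through its holes, the small cover was left alone, and the job was handed in at about 11.4 s (limit 42 s).

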